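# Roll-test the cast pins and book in the batch

### The arm

A 6-joint arm with a two-finger parallel gripper is mounted at the origin on a cart in front of the work surface, level with it; the furniture and walls round the work are solid. World frame = base frame: x ahead of the robot, y to its left, z up, the work surface at z = 0. Lengths are in mm, angles in rad, forces in N, time in s.
With the tool pointing down it reaches from about 300 to 775 mm from the base axis. Payload 14.6 kg.
Tool frame: the origin (TCP) lies midway between the tips of the shut fingers; the grasp point (between the pads) lies behind it (manip.grip_depth is the z of the grasp point in the tool frame, in mm); z points along the fingers, y is the line along which they close (so a half turn about z gives the same grasp; the last joint's range is limited). The gripper opens to 94 mm and grips with 3 to 60 N. Pads are 16 mm wide; open, the fingers measure 119 mm over their backs; the gripper's body (75 mm by 177 mm) begins 78 mm behind the grasp point.
Start: joints at [-1.224, 0.3, 1.521, -0, 1.321, -0.067], TCP at [221.142, -503.572, 205.446] pointing down, gripper open.
Joint ranges: [-3.03, 3.03], [-0.79, 2.21], [0.23, 2.52], [-1.04, 4.18], [0, 3.07], [-2.55, 2.55]. Speed limits (rad/s): [2.22, 2.22, 2.57, 3.14, 3.14, 3.14].

### API

Orientations are given as [roll, pitch, yaw] about the fixed x, y, z axes, in that order (R = Rz(yaw) Ry(pitch) Rx(roll)).
In Python, from cell import manip gives the robot as it stands.
- The arm moves only by the shell command python3 -m creep 'ROWS' [OPENING] [FORCE]. ROWS is a JSON list of rows, 1 to 5 of them, each written [[dx, dy, dz], [rx, ry, rz]]: dx, dy, dz in mm, then a rotation vector rx, ry, rz in rad; each row is the pose to reach, as a shift and turn from the pose commanded when the command began, along the tool's axes at that moment; what a row does not reach only later rows make up. A row lasts 1/10 s, in which the tool goes at most 50 mm and 0.15 rad, less where a joint would pass 70% of its speed; a pose out of reach is approached as far as the arm can. OPENING is the finger opening in mm, set as the command begins (- or left out keeps the last). The fingers move at their own pace and stop on an object; FORCE is the grip in N (left out, the last holds). Time passes only in rows, so rows that do not move let the fingers close. It prints the time, the measured TCP pose, the force, the opening and the grip force at its end. Input that does not fit is refused with a message, and nothing moves.
- manip.read_state(): the state, without advancing time (a new reading comes with each control period).
- manip.camera(name): name is "side" or "top"; returns (picture, depth): 384x512x3 uint8, red, green, blue; 384x512 float32, mm along the optical axis (not along the pixel's ray), 0 where there is no reading.
- manip.camera_info(name): a dict with "K" (3x3 intrinsics, pixels), "rvec" (rotation vector, rad) and "tvec" (3), from world to camera coordinates, as OpenCV has them. Camera axes: x right, y down, z forward; pixel columns grow to the right and rows downward; lengths in mm; the calibration is good to about 2 mm. A picture is of the moment at which its call begins. camera_info takes no time and is no camera call.
- manip.sign_off(): hands the job in; it is judged then, once.
The state is a dict: "clock": time; "joints": joint angles; "qd": joint speeds; "effort": joint torques, N m; "eef_pos": TCP position; "eef_rot": TCP orientation; "wrist_force": force on the tool from outside, world axes, zero at the start; "moment": the same for the moment, N m; "finger_gap": finger opening in mm; "finger_force": force on a finger pad.
Only numpy, scipy, OpenCV 4.12 (cv2) and the standard library are available. Lean on these libraries where they do the work, as an engineer would, in place of code of your own. Each camera call takes 0.05 s, during which the arm holds its last target. There are 200 camera calls.

### The job

Sort all the plaster pins in the rack with the roll ramp, letting each go lying across its upper half: every round pin must run down by itself into the catch trough and stay there (never put a pin into the trough by hand), and every pin that will not roll goes into the grey reject tray; plaster chips, so set the pins down and do not drop them. When all are sorted, book the batch in: take the hand-held reader, aim it squarely at the middle of the code on the batch ticket from about 10 cm away and hold it steady there for two seconds, then lay it back flat on its black mat. Leave everything else where it is.

Things in the scene. Friction and masses are not known exactly. Their poses are not given: they have to be found in the camera images.
- bar_1: Cast plaster pin, 90 mm long, about 50 g: either round (24 mm diameter) or with six flats (22 mm across flats, 25 mm over corners); they look alike at a glance and the name does not tell the kind. Origin at its middle, on its axis (11 to 12 mm above what it rests on); x axis along its length. Starts lying in a slot of the rack. May be absent.
- bar_2: Cast plaster pin, 90 mm long, about 50 g: either round (24 mm diameter) or with six flats (22 mm across flats, 25 mm over corners); they look alike at a glance and the name does not tell the kind. Origin at its middle, on its axis (11 to 12 mm above what it rests on); x axis along its length. Starts lying in a slot of the rack. May be absent.
- bar_3: Cast plaster pin, 90 mm long, about 50 g: either round (24 mm diameter) or with six flats (22 mm across flats, 25 mm over corners); they look alike at a glance and the name does not tell the kind. Origin at its middle, on its axis (11 to 12 mm above what it rests on); x axis along its length. Starts lying in a slot of the rack. May be absent.
- bar_4: Cast plaster pin, 90 mm long, about 50 g: either round (24 mm diameter) or with six flats (22 mm across flats, 25 mm over corners); they look alike at a glance and the name does not tell the kind. Origin at its middle, on its axis (11 to 12 mm above what it rests on); x axis along its length. Starts lying in a slot of the rack. May be absent.
- bar_5: Cast plaster pin, 90 mm long, about 50 g: either round (24 mm diameter) or with six flats (22 mm across flats, 25 mm over corners); they look alike at a glance and the name does not tell the kind. Origin at its middle, on its axis (11 to 12 mm above what it rests on); x axis along its length. Starts lying in a slot of the rack. May be absent.
- rack: Fixed wooden rack, 330 mm long along y: two notched rails 14 mm wide, 20 mm high, 54 mm clear between them. Five slots at y = -124, -62, 0, 62, 124 mm; a pin lies in its slot along the rack's x, ends over the rails, axis 24 mm above the bench, 2 to 3 mm of play; the fingers can pass beside its middle. Origin on the bench under its centre.
- ramp: Fixed plywood ramp, downhill is -y: slope from y = 120 mm (45 mm high) to y = -120 (22 mm high), 5.5 degrees, 130 mm wide between fences 12 mm above it; then the catch trough to y = -236, floor 5 mm lower, 50 mm end wall. Pins laid across (along x): round ones roll down into the trough, those with flats stay where released. Origin on the bench, mid-width.
- ramp_start (a point): Point on the ramp's sloping surface, 60 mm uphill of the ramp's origin, mid-width, a good place to release a pin; axes as the ramp's.
- catch (a point): Point on the floor in the middle of the catch trough; axes as the ramp's.
- reject_tray: Loose grey open tray, 125 x 190 x 28 mm (x, y, z), walls and floor 4 mm thick, 0.35 kg. Origin at the centre of its underside. Takes pins lying along its x axis side by side.
- reader: Hand-held code reader, 130 mm long along x, grey grip 100 x 34 x 32 mm (x from -65 to +35 mm), black head 42 mm wide and 36 mm high (x from 33 to 65 mm); reads along its +x axis. 0.15 kg. Origin on its underside, at half length. Starts lying on its mat.
- reader_window (a point): Centre of the reader's window, at the +x end, 65 mm ahead of the reader's origin and 18 mm above its underside; axes as the reader's, +x is the reading direction.
- ticket: Upright aluminium plate 80 mm wide, 130 mm high on a wooden foot (45 x 90 x 16 mm) carrying the batch ticket, a white card with a bar code. Fixed. The card is upright and faces along the body's -x axis. Origin on the bench under the middle.
- ticket_code (a point): Middle of the bar code on the ticket's face, 100 mm above the bench; axes as the ticket's (the card faces -x). The code is 48 x 34 mm on a 70 x 50 mm card.
- mat: Black rubber mat, 170 x 120 x 3 mm (x, y, z), fixed on the bench; the reader's place. Origin at the centre of its underside.
- tile: Bystander: round red test tile, 78 mm across, 10 mm thick. Not to be moved. Origin under its centre.
- sander: Bystander: dark sanding block 53 x 87 x 28 mm. Not to be moved. Origin under its centre.
- plaster_offcut: Bystander: rectangular plaster block 65 x 102 x 35 mm. Not to be moved. Origin under its centre.
Mind the look-alikes: they are no part of the job. Leave any turquoise look-alike of the bar_1 alone.

How it is judged (in metres and radians):
On the way, in this order (a step that is already met when the one before it is completed fails the run):
1. a pin that will not roll has been let go on the ramp's slope and stays lying there (((x of bar_2 in the frame of ramp between -0.07 and 0.07 m and y of bar_2 in the frame of ramp between -0.12 and 0.12 m and z of bar_2 in the frame of ramp between 0.025 and 0.065 m and linear speed of bar_2 below 0.05 m/s and contact force between the fingers and bar_2 below 0.1 N) or (x of bar_5 in the frame of ramp between -0.07 and 0.07 m and y of bar_5 in the frame of ramp between -0.12 and 0.12 m and z of bar_5 in the frame of ramp between 0.025 and 0.065 m and linear speed of bar_5 below 0.05 m/s and contact force between the fingers and bar_5 below 0.1 N))), for 0.3 s.
2. every pin sorted: round ones at rest in the catch trough, those with flats at rest in the reject tray, all released (x of bar_1 in the frame of ramp between -0.07 and 0.07 m and y of bar_1 in the frame of ramp between -0.238 and -0.118 m and z of bar_1 in the frame of ramp between 0 and 0.048 m and linear speed of each of bar_1, bar_3, bar_4, bar_2, bar_5 below 0.05 m/s and contact force between the fingers and bar_1 below 0.1 N and x of bar_3 in the frame of ramp between -0.07 and 0.07 m and y of bar_3 in the frame of ramp between -0.238 and -0.118 m and z of bar_3 in the frame of ramp between 0 and 0.048 m and contact force between the fingers and bar_3 below 0.1 N and x of bar_4 in the frame of ramp between -0.07 and 0.07 m and y of bar_4 in the frame of ramp between -0.238 and -0.118 m and z of bar_4 in the frame of ramp between 0 and 0.048 m and contact force between the fingers and bar_4 below 0.1 N and x of bar_2 in the frame of reject_tray between -0.06 and 0.06 m and y of bar_2 in the frame of reject_tray between -0.093 and 0.093 m and z of bar_2 in the frame of reject_tray between 0.005 and 0.035 m and contact force between the fingers and bar_2 below 0.1 N and x of bar_5 in the frame of reject_tray between -0.06 and 0.06 m and y of bar_5 in the frame of reject_tray between -0.093 and 0.093 m and z of bar_5 in the frame of reject_tray between 0.005 and 0.035 m and contact force between the fingers and bar_5 below 0.1 N), for 0.3 s.
3. reader held steady 1 s (under 30 mm/s): code's middle 50 to 150 mm ahead of the window, within 18 mm of its axis sideways and in height, axis within 0.35 rad of square to the card (x of ticket_code in the frame of reader_window between 0.05 and 0.15 m and y of ticket_code in the frame of reader_window between -0.018 and 0.018 m and z of ticket_code in the frame of reader_window between -0.018 and 0.018 m and angle between the x axis of reader_window and the x axis of ticket_code, either way round below 0.35 rad and linear speed of reader below 0.03 m/s and angular speed of reader below 0.2 rad/s), for 1 s.
At the end, for the whole second after the job is handed in: Every round pin lies at rest in the ramp's catch trough, every pin with flats at rest inside the reject tray; the reader has been aimed at the ticket's code after that and lies flat, top up, on its mat, its middle within 70 mm along and 60 mm across of the mat's middle; nothing is held (all of step 2 and x of reader in the frame of mat between -0.07 and 0.07 m and y of reader in the frame of mat between -0.06 and 0.06 m and height (world z) of reader below 0.012 m and angle between reader's own z axis and vertical below 0.15 rad and linear speed of reader below 0.02 m/s and contact force between the fingers and reader below 0.1 N); the robot touches nothing.
It fails at once if a pin touched by the fingers inside the catch trough (put there or pushed in by hand) ((x of bar_1 in the frame of ramp between -0.07 and 0.07 m and y of bar_1 in the frame of ramp between -0.238 and -0.118 m and z of bar_1 in the frame of ramp between 0 and 0.048 m and contact force between the fingers and bar_1 above 0.5 N) or (x of bar_2 in the frame of ramp between -0.07 and 0.07 m and y of bar_2 in the frame of ramp between -0.238 and -0.118 m and z of bar_2 in the frame of ramp between 0 and 0.048 m and contact force between the fingers and bar_2 above 0.5 N) or (x of bar_3 in the frame of ramp between -0.07 and 0.07 m and y of bar_3 in the frame of ramp between -0.238 and -0.118 m and z of bar_3 in the frame of ramp between 0 and 0.048 m and contact force between the fingers and bar_3 above 0.5 N) or (x of bar_4 in the frame of ramp between -0.07 and 0.07 m and y of bar_4 in the frame of ramp between -0.238 and -0.118 m and z of bar_4 in the frame of ramp between 0 and 0.048 m and contact force between the fingers and bar_4 above 0.5 N) or (x of bar_5 in the frame of ramp between -0.07 and 0.07 m and y of bar_5 in the frame of ramp between -0.238 and -0.118 m and z of bar_5 in the frame of ramp between 0 and 0.048 m and contact force between the fingers and bar_5 above 0.5 N)).
It fails at once if a pin dropped (falling faster than 0.95 m/s, about 5 cm) ((linear speed of bar_1 above 0.95 m/s and contact force between the fingers and bar_1 below 0.1 N) or (linear speed of bar_2 above 0.95 m/s and contact force between the fingers and bar_2 below 0.1 N) or (linear speed of bar_3 above 0.95 m/s and contact force between the fingers and bar_3 below 0.1 N) or (linear speed of bar_4 above 0.95 m/s and contact force between the fingers and bar_4 below 0.1 N) or (linear speed of bar_5 above 0.95 m/s and contact force between the fingers and bar_5 below 0.1 N)).
It fails at once if a bystander moved by more than 3 cm (distance of any of tile, sander, plaster_offcut from where it was at the start of the episode above 0.03 m).
Of bar_1, bar_2, bar_3, bar_4, bar_5 only 4 to 5 are there at a start; the rules pass over those that are not, and their reading is None.
At some moment in a run one of reject_tray, reader may be knocked a few centimetres aside while the robot is not near it.
It also fails if it takes over 210 s, if anything falls off the work surface, if the arm or the gripper's body presses on something with over 40 N, if the wrist force passes 120 N, or if a joint passes its speed limit or range.

## Working session

There is one attempt and no reset: what is moved stays moved. The work goes in short steps, Python scripts to look and compute and a shell command to move; the robot and the scene stay as the last step left them, time stands still between calls to the robot, and variables do not carry over. Pictures are saved under pics/ and viewed, at most 14 in all, crops included, and the job is handed in when it is done.

```bash
mkdir -p pics; ls; cat > h.py <<'E'
import numpy as np, cv2
from cell import manip
def cam(n):
    i=manip.camera_info(n);R=cv2.Rodrigues(np.array(i["rvec"],float))[0];return np.array(i["K"],float),R,np.array(i["tvec"],float).ravel()
def px2w(n,u,v,d=None,z=None):
    K,R,t=cam(n);r=np.linalg.inv(K)@[u,v,1.]
    c=-R.T@t;w=R.T@r
    s=d if d is not None else (z-c[2])/w[2]
    return c+s*w
def shot(n,f=None):
    p,d=manip.camera(n)
    if f: cv2.imwrite(f,p[:,:,::-1])
    return p,d
def cloud(n,d):
    K,R,t=cam(n);v,u=np.mgrid[:384,:512];r=np.stack([(u-K[0,2])/K[0,0],(v-K[1,2])/K[1,1],np.ones(u.shape)],-1)*d[...,None]
    return (r-t)@R
E
python3 - <<'E'
from h import *
for n in("top","side"):
    p,d=shot(n,f"pics/{n}0.png"); np.save(n+"0.npy",d); K,R,t=cam(n); print(n,-R.T@t,K[0,0])
    cv2.imwrite(f"pics/{n}0.png",cv2.resize(p[:,:,::-1],(768,576),interpolation=cv2.INTER_CUBIC))
s=manip.read_state();print(s,manip.grip_depth)
E
```

```text
pics
top [ 320.2850994    18.41831459 1327.5915874 ] 388.54242752951825
side [ 346.94154648 1157.10485295  699.92209582] 406.7444512941923
{'clock': 0.1, 'joints': array([-1.22358054e+00,  3.00388962e-01,  1.52152326e+00,  1.90518444e-05,
        1.32068381e+00, -6.66010378e-02]), 'qd': array([-4.37275568e-05, -2.09991161e-03, -1.16466483e-03, -1.81124513e-03,
       -9.07633825e-05,  1.81750551e-04]), 'effort': array([ 1.36530463e-03, -5.32644975e+01, -3.53284407e+01,  7.09627778e-02,
        2.34727882e-02, -2.46605919e-05]), 'eef_pos': array([ 221.08077282, -503.35598687,  204.95584165]), 'eef_rot': array([-3.14059274e+00, -8.51895452e-05,  4.13812053e-01]), 'wrist_force': array([ 0.748049  , -1.16551167, -0.03510252]), 'moment': array([ 0.01935625, -0.0080535 , -0.0812687 ]), 'finger_force': 0.0, 'finger_gap': 94.29168979944501} -18.8
```

View pics/top0.png

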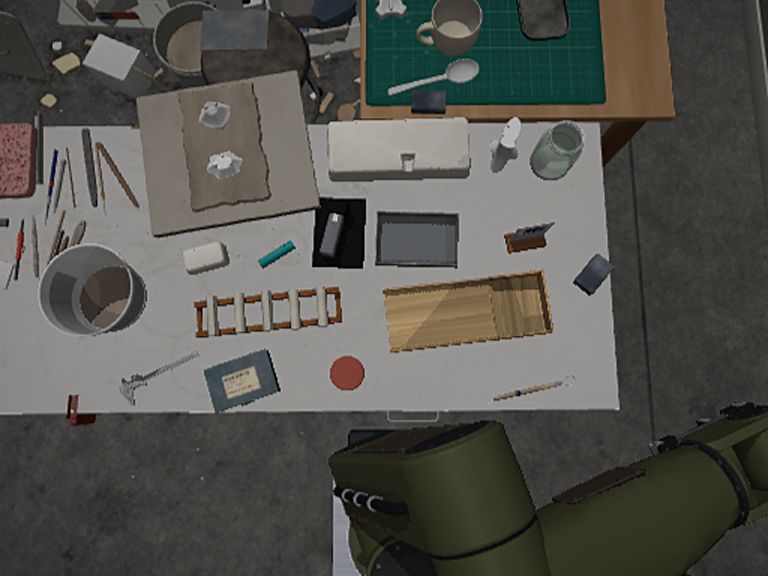

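View pics/side0.png

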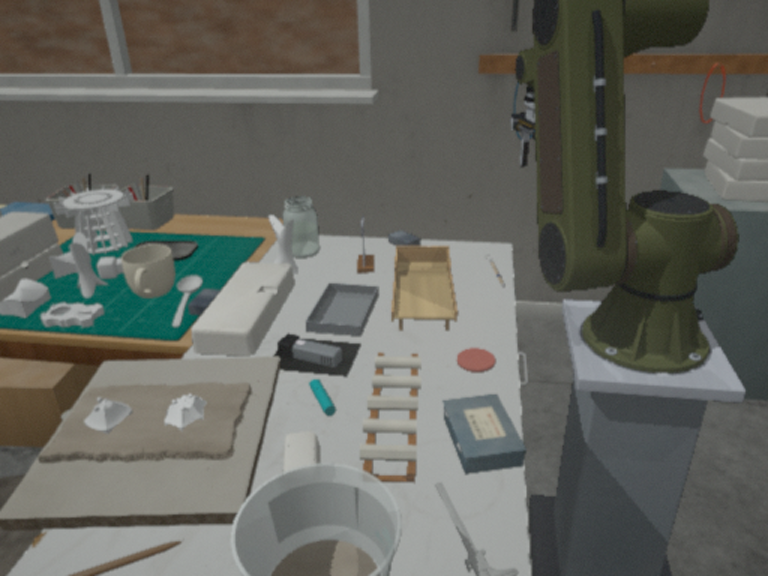

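```bash
python3 - <<'E'
from h import *
p=cv2.imread("pics/top0.png");s=cv2.imread("pics/side0.png")
a=cv2.resize(p[200:360,490:620],None,fx=3,fy=3,interpolation=cv2.INTER_CUBIC)
b=cv2.resize(s[210:330,290:420],None,fx=3,fy=3,interpolation=cv2.INTER_CUBIC)
b=cv2.copyMakeBorder(b,0,480-b.shape[0],0,0,cv2.BORDER_CONSTANT)
cv2.imwrite("pics/c1.png",np.hstack([a,b]))
d=np.load("top0.npy");P=cloud("top",d);np.save("P0.npy",P)
rgb=cv2.resize(p,(512,384),interpolation=cv2.INTER_AREA)
def rect(name,box,zlo,zhi,extra=None):
    # box in 768 px
    x0,y0,x1,y1=[int(k/1.5) for k in box]
    q=P[y0:y1,x0:x1].reshape(-1,3);q=q[(q[:,2]>zlo)&(q[:,2]<zhi)]
    r=cv2.minAreaRect(q[:,:2].astype(np.float32));print(name,len(q),np.round(r[0],1),np.round(r[1],1),round(r[2],2),np.round(np.median(q[:,2]),1))
print("table z",np.median(P[250:260,200:210,2]))
for i,u in enumerate((211,240,267,295,323)): rect(f"slot{i}",(u-9,285,u+9,340),27,45)
rect("rack",(190,280,347,342),10,45)
rect("ramp",(380,265,557,355),12,70)
rect("tray",(370,207,464,270),15,45)
rect("reader",(315,200,362,262),15,60)
rect("head",(315,200,362,262),34,60)
rect("ticketfoot",(500,215,560,255),8,24)
rect("ticketplate",(500,215,560,255),40,140)
E
```

```text
table z -1.428346132071853
slot0 146 [474.3 433.2] [88.6 21.2] 5.17 32.6
slot1 159 [481.8 371.4] [88.7 22.9] 5.83 33.0
slot2 146 [486.2 310.6] [88.7 21.9] 5.39 31.5
slot3 163 [488.4 248.5] [90.7 22.1] 6.04 32.8
slot4 163 [494.1 186.8] [89.7 22.5] 6.02 32.7
rack 1496 [485.2 311.4] [ 93.5 331.9] 3.94 27.6
ramp 3798 [ 512.1 -135.5] [204.4 363.5] 6.88 32.4
tray 280 [651.6 -29. ] [190.4 126.9] 87.81 25.3
reader 424 [676.5 170.9] [ 76.8 129.3] 86.66 33.1
head 177 [677.7 162.2] [ 41.3 123.8] 77.68 36.4
ticketfoot 217 [ 649.3 -282.4] [45.6 91.1] 9.99 13.9
ticketplate 172 [ 652.1 -281.2] [ 6.8 81. ] 9.9 100.1
```

View pics/c1.png

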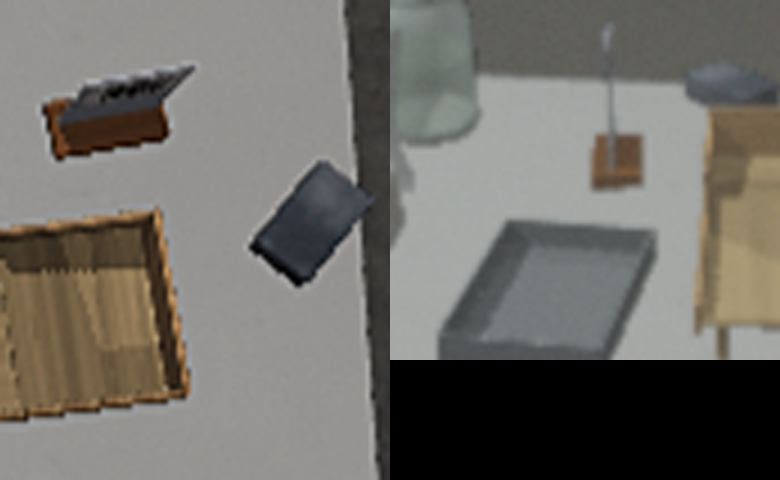

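```bash
python3 - <<'E'
from h import *
P=np.load("P0.npy");d=np.load("top0.npy")
rgb=cv2.resize(cv2.imread("pics/top0.png"),(512,384),interpolation=cv2.INTER_AREA).astype(int)
def R(name,m):
    n,l,st,_=cv2.connectedComponentsWithStats(m.astype(np.uint8));k=1+np.argmax(st[1:,4]);q=P[l==k]
    r=cv2.minAreaRect(q[:,:2].astype(np.float32));print(name,len(q),np.round(r[0],1),np.round(r[1],1),round(r[2],2),np.round(np.median(q[:,2]),1));return q
v,u=np.mgrid[:384,:512];u=u*1.5;v=v*1.5
inb=lambda a,b,c,e:(u>a)&(u<c)&(v>b)&(v<e)
wood=(rgb[...,2]-rgb[...,0]>25)
q=R("ramp",wood&inb(378,262,560,358)&(P[...,2]>12)&(P[...,2]<75))
# slope profile in ramp frame guess
Z=P[...,2]
R("reader",inb(312,200,368,270)&(Z>18)&(Z<60))
h=inb(312,200,368,270)&(Z>18)&(Z<60)
q=P[h];print("z hist",np.histogram(q[:,2],bins=range(18,60,3)))
R("blackhead",h&(rgb.sum(-1)<150)); R("greygrip",h&(rgb.sum(-1)>200))
R("mat",inb(305,190,372,275)&(rgb.sum(-1)<130)&(Z<12))
R("tray",inb(370,205,466,272)&(Z>14)&(Z<45))
for xw,yw in ((512,-60),(512,-100),(515,-150),(518,-200),(523,-260),(527,-300)):
    k=np.hypot(P[...,0]-xw,P[...,1]-yw)<8;print(xw,yw,Z[k].mean())
E
```

```text
ramp 3556 [ 481.1 -139.4] [141.9 363. ] 6.9 33.1
reader 396 [676.  161.6] [ 42.  129.6] 78.33 33.3
z hist (array([ 12,  12,  17,  53, 107, 112,  71,  22,   6,   0,   0,   0,   0]), array([18, 21, 24, 27, 30, 33, 36, 39, 42, 45, 48, 51, 54, 57]))
blackhead 114 [718.9 153. ] [41.8 44. ] 74.38 36.3
greygrip 226 [662.3 167.9] [29.6 93.5] 75.87 33.0
mat 1106 [671.4 154.6] [124.2 167.5] 87.88 1.4
tray 288 [651.6 -29. ] [190.4 126.9] 87.81 25.2
512 -60 33.10007861494346
512 -100 29.498946050232426
515 -150 25.821997136888577
518 -200 15.285975325781916
523 -260 7.778750443152981
527 -300 4.272162414702146
```

```bash
cat > to.py <<'E'
import sys;from h import *;from scipy.spatial.transform import Rotation as Ro
s=manip.read_state();T=Ro.from_euler("xyz",s["eef_rot"])
x,y,z,w=map(float,sys.argv[1:5]);G=Ro.from_euler("xyz",[np.pi,0,w])
print(np.round(T.inv().apply(np.array([x,y,z])-s["eef_pos"]),1),np.round((T.inv()*G).as_rotvec(),3),np.linalg.norm(np.array([x,y,z])-s["eef_pos"]).round())
E
python3 to.py 494 186.8 160 0.09
```

```text
[ 527.4 -522.1   45.5] [-0.001  0.     0.324] 744.0
```

```bash
python3 -m creep '[[[176,-174,0],[0,0,0.15]],[[176,-174,0],[0,0,0.324]],[[176,-174,0],[0,0,0.324]],[[176,-174,0],[0,0,0.324]],[[176,-174,0],[0,0,0.324]]]' 44; python3 to.py 494 186.8 60 0.09
```

```text
clock: 0.6
eef_pos: [312.5, -271.5, 205.3]
eef_rot: [-3.141, 0.0, 0.089]
wrist_force: [1.2, -0.2, 1.2]
finger_gap: 57.5
finger_force: 0.0
[ 221.7 -440.2  145.3] [-0.     0.    -0.001] 514.0
```

```bash
python3 -m creep '[[[100,-200,30],[0,0,0]],[[100,-200,30],[0,0,0]],[[100,-200,30],[0,0,0]],[[100,-200,30],[0,0,0]],[[100,-200,30],[0,0,0]]]' 44 >/dev/null;  python3 -m creep '[[[122,-240,115],[0,0,0]],[[122,-240,115],[0,0,0]],[[122,-240,115],[0,0,0]],[[122,-240,115],[0,0,0]],[[122,-240,115],[0,0,0]]]'; python3 to.py 494 186.8 17 0.09
```

```text
clock: 1.6
eef_pos: [479.6, 150.1, 76.2]
eef_rot: [3.142, 0.0, 0.09]
wrist_force: [0.1, -2.1, 0.5]
finger_gap: 43.8
finger_force: 0.0
[ 17.7 -35.2  59.2] [ 0.  0. -0.] 71.0
```

```bash
python3 -m creep '[[[17.7,-35.2,0],[0,0,0]],[[17.7,-35.2,10],[0,0,0]],[[17.7,-35.2,40],[0,0,0]],[[17.7,-35.2,59],[0,0,0]],[[17.7,-35.2,59],[0,0,0]]]' && python3 -m creep '[[[0,0,0],[0,0,0]],[[0,0,0],[0,0,0]],[[0,0,0],[0,0,0]],[[0,0,0],[0,0,0]],[[0,0,0],[0,0,0]]]' 10 20
```

```text
clock: 2.1
eef_pos: [492.1, 183.8, 15.8]
eef_rot: [3.141, 0.005, 0.089]
wrist_force: [0.6, -0.5, -0.8]
finger_gap: 44.0
finger_force: 0.0
clock: 2.6
eef_pos: [494.4, 184.8, 19.2]
eef_rot: [-3.141, -0.002, 0.09]
wrist_force: [-1.0, -1.7, 7.2]
finger_gap: 23.4
finger_force: 20.0
```

```bash
python3 -m creep '[[[0,0,-40],[0,0,0]],[[0,0,-80],[0,0,0]],[[0,20,-90],[0,0,0]],[[0,60,-90],[0,0,0]],[[0,100,-90],[0,0,0]]]'; python3 to.py 466.7 -20.2 60 0.12
```

```text
clock: 3.1
eef_pos: [502.9, 84.3, 109.0]
eef_rot: [-3.142, -0.001, 0.091]
wrist_force: [0.7, -0.1, -0.1]
finger_gap: 23.2
finger_force: 20.0
[-45.6 100.8  49. ] [ 0.    -0.001 -0.029] 121.0
```

```bash
python3 -m creep '[[[-23,50,0],[0,0,-0.029]],[[-45.6,98,0],[0,0,-0.029]],[[-45.6,100.8,20],[0,0,-0.029]],[[-45.6,100.8,40],[0,0,-0.029]],[[-45.6,100.8,49],[0,0,-0.029]]]'; python3 -m creep '[[[0,0,0],[0,0,0]],[[0,0,4],[0,0,0]],[[0,0,7],[0,0,0]],[[0,0,9],[0,0,0]],[[0,0,9],[0,0,0]]]'; python3 - <<'E'
from h import *
p,d=shot("side");cv2.imwrite("pics/s1.png",cv2.resize(p[140:260,220:340,::-1],(600,600),interpolation=cv2.INTER_CUBIC))
E
```

```text
clock: 3.6
eef_pos: [465.8, -19.7, 58.2]
eef_rot: [-3.141, 0.001, 0.118]
wrist_force: [0.7, 0.3, 0.2]
finger_gap: 23.9
finger_force: 20.0
clock: 4.1
eef_pos: [466.4, -19.2, 50.2]
eef_rot: [3.142, 0.0, 0.119]
wrist_force: [-0.0, -0.3, -0.0]
finger_gap: 23.2
finger_force: 20.0
```

View pics/s1.png

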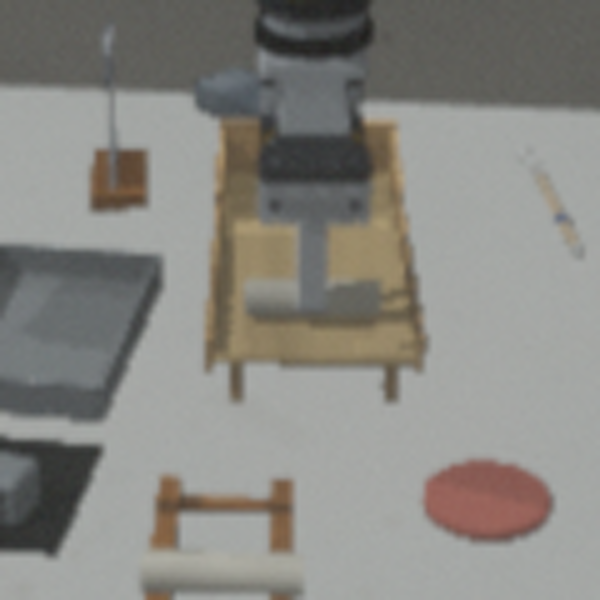

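Side crop: pin held across the ramp at (312,300), centred. Lower to touch and release.

```bash
python3 -m creep '[[[0,0,1],[0,0,0]],[[0,0,2],[0,0,0]],[[0,0,3],[0,0,0]],[[0,0,3],[0,0,0]]]';python3 -m creep '[[[0,0,0],[0,0,0]],[[0,0,0],[0,0,0]],[[0,0,0],[0,0,0]],[[0,0,-5],[0,0,0]],[[0,0,-40],[0,0,0]]]' 40;  python3 -m creep '[[[0,0,-20],[0,0,0]],[[0,0,-40],[0,0,0]],[[0,-50,-40],[0,0,0]],[[0,-100,-40],[0,0,0]],[[0,-130,-40],[0,0,0]]]' ; python3 - <<'E'
from h import *
p,d=shot("side");cv2.imwrite("pics/s2.png",cv2.resize(p[140:260,220:340,::-1],(480,480),interpolation=cv2.INTER_CUBIC))
E
```

```text
clock: 4.55
eef_pos: [466.4, -19.3, 47.1]
eef_rot: [-3.142, 0.0, 0.119]
wrist_force: [0.4, 0.2, -0.0]
finger_gap: 23.4
finger_force: 20.0
clock: 5.05
eef_pos: [464.7, -19.1, 85.4]
eef_rot: [-3.14, 0.006, 0.119]
wrist_force: [0.9, 0.2, -0.2]
finger_gap: 40.5
finger_force: 0.0
clock: 5.55
eef_pos: [450.5, 112.1, 127.9]
eef_rot: [-3.141, -0.001, 0.119]
wrist_force: [0.1, -0.7, 0.0]
finger_gap: 39.7
finger_force: 0.0
```

View pics/s2.png

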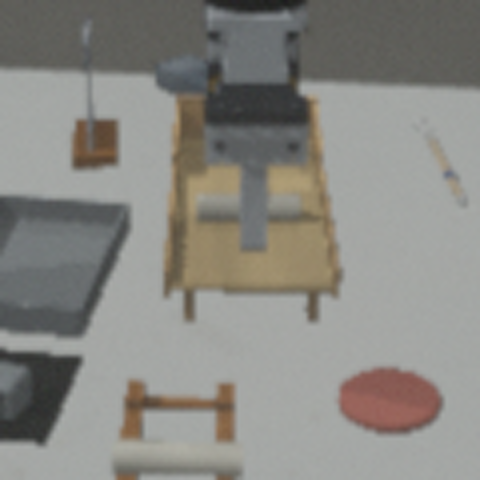

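```bash
cat > ramp.py <<'E'
from h import *
p,d=shot("top");P=cloud("top",d);p=p.astype(int)
a=np.radians(6.9);q=P[...,:2]-[473.9,-79.8];X=q@[np.cos(a),np.sin(a)];Y=q@[-np.sin(a),np.cos(a)]
m=(abs(X)<62)&(Y>-236)&(Y<118)&((p.max(-1)-p.min(-1))<25)&(p.min(-1)>90)&(P[...,2]>8)&(P[...,2]<80)
n,l,st,_=cv2.connectedComponentsWithStats(m.astype(np.uint8))
for k in range(1,n):
    if st[k,4]>25:
        b=l==k;c=np.float32(np.c_[X[b],Y[b]]);r=cv2.minAreaRect(c);print("pin ramp xy",np.round(r[0],1),np.round(r[1],1),round(r[2],1),"world",np.round(P[b].mean(0),1),st[k,4])
E
python3 ramp.py; python3 to.py 488.4 246.8 17 0.09
```

```text
pin ramp xy [ -0.1 -21.2] [86.9 18.2] 0.1 world [ 476.1 -100.4   51.2] 154
[  53.9 -128.6  110.8] [-0.    -0.001  0.032] 178.0
```

```bash
python3 -m creep '[[[18,-43,10],[0,0,0.032]],[[36,-86,20],[0,0,0.032]],[[53.9,-128.6,25],[0,0,0.032]],[[53.9,-128.6,50],[0,0,0.032]],[[53.9,-128.6,60],[0,0,0.032]]]' 44; python3 -m creep '[[[0,0,20],[0,0,0]],[[0,0,40],[0,0,0]],[[0,0,51],[0,0,0]],[[0,0,51],[0,0,0]]]'; python3 -m creep '[[[0,0,0],[0,0,0]],[[0,0,0],[0,0,0]],[[0,0,0],[0,0,0]],[[0,0,0],[0,0,0]]]' 10 20; python3 ramp.py; python3 -m creep '[[[0,0,-40],[0,0,0]],[[0,0,-80],[0,0,0]],[[0,40,-90],[0,0,0]],[[0,80,-90],[0,0,0]],[[0,130,-90],[0,0,0]]]'; python3 to.py 466.7 -20.2 60 0.12
```

```text
clock: 6.15
eef_pos: [488.6, 243.7, 65.3]
eef_rot: [3.141, 0.003, 0.088]
wrist_force: [-0.2, 0.4, -0.6]
finger_gap: 43.9
finger_force: 0.0
clock: 6.55
eef_pos: [488.9, 242.8, 15.4]
eef_rot: [3.141, 0.002, 0.086]
wrist_force: [-0.2, 0.3, 0.4]
finger_gap: 43.9
finger_force: 0.0
clock: 6.95
eef_pos: [489.7, 244.7, 17.2]
eef_rot: [-3.14, -0.002, 0.087]
wrist_force: [-1.1, 5.4, 2.4]
finger_gap: 23.6
finger_force: 20.0
pin ramp xy [   1.  -221.3] [20.3 88.7] 89.0 world [ 500.2 -298.5   26.6] 167
clock: 7.5
eef_pos: [500.7, 113.7, 107.3]
eef_rot: [-3.141, -0.002, 0.089]
wrist_force: [1.5, 0.1, -0.5]
finger_gap: 23.7
finger_force: 20.0
[-45.8 130.4  47.2] [-0.    -0.002 -0.031] 146.0
```

```bash
python3 -m creep '[[[-15,45,0],[0,0,-0.031]],[[-31,90,0],[0,0,-0.031]],[[-45.8,130.4,10],[0,0,-0.031]],[[-45.8,130.4,35],[0,0,-0.031]],[[-45.8,130.4,47],[0,0,-0.031]]]'; python3 -m creep '[[[0,0,5],[0,0,0]],[[0,0,9],[0,0,0]],[[0,0,12],[0,0,0]],[[0,0,14],[0,0,0]],[[0,0,14],[0,0,0]]]'; python3 -m creep '[[[0,0,0],[0,0,0]],[[0,0,0],[0,0,0]],[[0,0,0],[0,0,0]],[[0,0,-5],[0,0,0]],[[0,0,-40],[0,0,0]]]' 40;  python3 -m creep '[[[0,0,-20],[0,0,0]],[[0,0,-40],[0,0,0]],[[0,-50,-40],[0,0,0]],[[0,-100,-40],[0,0,0]],[[0,-140,-40],[0,0,0]]]' ; python3 ramp.py; python3 to.py 485 308.6 17 0.09
```

```text
clock: 8.0
eef_pos: [465.7, -20.4, 58.4]
eef_rot: [-3.141, 0.001, 0.116]
wrist_force: [-0.7, 0.7, -0.7]
finger_gap: 23.3
finger_force: 20.0
clock: 8.5
eef_pos: [466.4, -19.3, 45.4]
eef_rot: [3.142, -0.0, 0.118]
wrist_force: [0.3, -0.2, -0.8]
finger_gap: 23.6
finger_force: 20.0
clock: 9.0
eef_pos: [464.4, -19.3, 83.4]
eef_rot: [-3.14, 0.006, 0.118]
wrist_force: [0.0, -0.1, 0.2]
finger_gap: 40.0
finger_force: 0.0
clock: 9.5
eef_pos: [449.3, 121.4, 125.9]
eef_rot: [-3.141, -0.001, 0.117]
wrist_force: [0.8, -0.2, 0.5]
finger_gap: 40.0
finger_force: 0.0
pin ramp xy [   0.9 -221.3] [20.7 89.2] 89.4 world [ 500.7 -298.5   26.8] 167
pin ramp xy [-0.2 -4.5] [87.4 18.7] 0.2 world [473.9 -83.5  52.4] 156
[  57.9 -177.5  109.2] [-0.001 -0.001  0.03 ] 216.0
```

```bash
python3 -m creep '[[[14,-44,5],[0,0,0.03]],[[28,-88,10],[0,0,0.03]],[[42,-132,15],[0,0,0.03]],[[57.9,-177.5,30],[0,0,0.03]],[[57.9,-177.5,60],[0,0,0.03]]]' 44; python3 ramp.py; python3 -m creep '[[[0,0,20],[0,0,0]],[[0,0,40],[0,0,0]],[[0,0,50],[0,0,0]],[[0,0,50],[0,0,0]]]'; python3 -m creep '[[[0,0,0],[0,0,0]],[[0,0,0],[0,0,0]],[[0,0,0],[0,0,0]],[[0,0,0],[0,0,0]]]' 10 20; python3 ramp.py
```

```text
clock: 10.05
eef_pos: [487.7, 307.4, 66.5]
eef_rot: [-3.139, -0.005, 0.091]
wrist_force: [0.0, -0.5, -0.1]
finger_gap: 43.8
finger_force: 0.0
pin ramp xy [   1.2 -174.6] [89.3 20. ] 0.6 world [ 495.3 -252.6   30.7] 169
pin ramp xy [   0.9 -221.6] [21.8 88.8] 88.4 world [ 500.4 -298.6   26.6] 167
clock: 10.5
eef_pos: [486.0, 301.8, 14.8]
eef_rot: [3.141, 0.002, 0.087]
wrist_force: [-0.2, -0.0, -0.1]
finger_gap: 44.0
finger_force: 0.0
clock: 10.9
eef_pos: [487.0, 305.6, 17.4]
eef_rot: [-3.136, -0.004, 0.088]
wrist_force: [-5.4, 18.7, 5.3]
finger_gap: 24.3
finger_force: 20.0
pin ramp xy [   0.9 -209.3] [44.5 89.1] 89.8 world [ 499.5 -286.9   27.7] 325
```

```bash
python3 -m creep '[[[0,0,-40],[0,0,0]],[[0,0,-80],[0,0,0]],[[0,40,-90],[0,0,0]],[[0,80,-90],[0,0,0]],[[0,130,-90],[0,0,0]]]'; python3 to.py 466.7 -20.2 60 0.12
```

```text
clock: 11.45
eef_pos: [498.0, 172.4, 106.7]
eef_rot: [-3.141, -0.002, 0.089]
wrist_force: [0.1, 0.5, -0.0]
finger_gap: 23.9
finger_force: 20.0
[-48.5 189.1  46.4] [-0.    -0.002 -0.031] 201.0
```

```bash
python3 -m creep '[[[-12,47,0],[0,0,-0.031]],[[-24,94,0],[0,0,-0.031]],[[-36,141,0],[0,0,-0.031]],[[-48.5,189.1,10],[0,0,-0.031]],[[-48.5,189.1,45],[0,0,-0.031]]]'; python3 -m creep '[[[0,0,7],[0,0,0]],[[0,0,11],[0,0,0]],[[0,0,13],[0,0,0]],[[0,0,15],[0,0,0]],[[0,0,15],[0,0,0]]]'; python3 to.py 466.7 -20.2 45.5 0.12;  python3 -m creep '[[[0,0,0],[0,0,0]],[[0,0,0],[0,0,0]],[[0,0,0],[0,0,0]],[[0,0,-5],[0,0,0]],[[0,0,-40],[0,0,0]]]' 40;  python3 -m creep '[[[0,0,-20],[0,0,0]],[[0,0,-40],[0,0,0]],[[0,-50,-40],[0,0,0]],[[0,-100,-40],[0,0,0]],[[0,-140,-40],[0,0,0]]]' ; python3 ramp.py; python3 to.py 482 369.5 17 0.09
```

```text
clock: 11.95
eef_pos: [467.5, -24.1, 63.1]
eef_rot: [3.139, -0.007, 0.114]
wrist_force: [1.0, 1.1, -1.9]
finger_gap: 24.1
finger_force: 20.0
clock: 12.45
eef_pos: [466.5, -19.0, 45.7]
eef_rot: [3.141, -0.001, 0.12]
wrist_force: [0.2, -0.4, 1.1]
finger_gap: 24.1
finger_force: 20.0
[0.1 1.2 0.2] [ 0.    -0.001 -0.   ] 1.0
clock: 12.95
eef_pos: [464.3, -19.4, 83.4]
eef_rot: [-3.14, 0.006, 0.119]
wrist_force: [0.7, -0.3, 0.1]
finger_gap: 39.9
finger_force: 0.0
clock: 13.45
eef_pos: [449.0, 121.3, 125.9]
eef_rot: [-3.141, -0.001, 0.118]
wrist_force: [0.5, -0.2, -0.7]
finger_gap: 40.0
finger_force: 0.0
pin ramp xy [   1.  -209.6] [44.1 89.1] 89.5 world [ 499.4 -286.8   27.7] 324
pin ramp xy [-0.9 63.9] [87.9 19.5] 0.2 world [465.4 -16.7  58.6] 157
[  62.7 -238.2  109.2] [-0.001 -0.001  0.031] 269.0
```

```bash
cat > tray.py <<'E'
from h import *
p,d=shot("top");P=cloud("top",d);Z=P[...,2]
for n,b in(("tray",(240,130,316,190)),("reader",(205,130,246,180))):
    v,u=np.mgrid[:384,:512];m=(u>b[0])&(u<b[2])&(v>b[1])&(v<b[3])&(Z>14)&(Z<45)
    k,l,st,_=cv2.connectedComponentsWithStats(m.astype(np.uint8));i=1+np.argmax(st[1:,4]);r=cv2.minAreaRect(P[l==i][:,:2].astype(np.float32));print(n,st[i,4],np.round(r[0],1),np.round(r[1],1),round(r[2],2))
E
python3 tray.py; python3 ramp.py;python3 to.py 465.6 -17.5 45.5 0.12
```

```text
tray 314 [680.3 -19.7] [189.5 126.5] 88.19
reader 413 [676.7 163.3] [ 41.7 129.8] 76.93
pin ramp xy [   0.9 -209.3] [89.6 43.7] 0.2 world [ 499.3 -286.8   27.9] 323
pin ramp xy [-1.5 64.2] [87.  19.8] 0.7 world [464.7 -16.7  58.4] 157
[ -0.6 139.6  80.1] [-0.    -0.     0.002] 161.0
```

Tray was knocked to (680,-20). Regrasp the flat-sided pin.

```bash
python3 -m creep '[[[0,46,0],[0,0,0]],[[0,92,0],[0,0,0]],[[0,139.6,0],[0,0,0]],[[0,139.6,30],[0,0,0]],[[0,139.6,60],[0,0,0]]]' 42; python3 -m creep '[[[0,0,8],[0,0,0]],[[0,0,15],[0,0,0]],[[0,0,20],[0,0,0]],[[0,0,20],[0,0,0]],[[0,0,20],[0,0,0]]]'; python3 -m creep '[[[0,0,0],[0,0,0]],[[0,0,0],[0,0,0]],[[0,0,0],[0,0,0]],[[0,0,0],[0,0,0]]]' 10 20; python3 -m creep '[[[0,0,-40],[0,0,0]],[[0,0,-70],[0,0,0]],[[40,0,-70],[0,0,0]],[[80,0,-70],[0,0,-0.1]],[[120,0,-70],[0,0,-0.158]]]'; python3 tray.py;  python3 to.py 681.4 13.3 60 -0.035
```

```text
clock: 14.1
eef_pos: [466.5, -21.8, 65.2]
eef_rot: [3.141, -0.002, 0.115]
wrist_force: [0.5, -0.0, 0.2]
finger_gap: 41.9
finger_force: 0.0
clock: 14.6
eef_pos: [466.5, -19.1, 46.0]
eef_rot: [3.141, -0.001, 0.119]
wrist_force: [-0.1, -0.7, 0.1]
finger_gap: 41.9
finger_force: 0.0
clock: 15.0
eef_pos: [466.3, -19.2, 45.6]
eef_rot: [3.141, -0.001, 0.119]
wrist_force: [-0.7, -0.0, 4.2]
finger_gap: 23.8
finger_force: 20.0
clock: 15.5
eef_pos: [586.6, -4.7, 115.6]
eef_rot: [3.141, -0.001, 0.28]
wrist_force: [0.0, 1.1, -0.2]
finger_gap: 23.9
finger_force: 20.0
tray 66 [ 546.4 -122.1] [ 9.8 66.7] 2.15
reader 411 [676.5 164.3] [ 41.8 129. ] 75.44
[92.   8.6 54.8] [ 0.    -0.002  0.318] 107.0
```

```bash
python3 -m creep '[[[46,4,0],[0,0,0.14]],[[92,8.6,0],[0,0,0.28]],[[92,8.6,20],[0,0,0.318]],[[92,8.6,40],[0,0,0.318]],[[92,8.6,55],[0,0,0.318]]]'; python3 -m creep '[[[0,0,20],[0,0,0]],[[0,0,35],[0,0,0]],[[0,0,42],[0,0,0]],[[0,0,42],[0,0,0]],[[0,0,42],[0,0,0]]]';python3 to.py 681.4 13.3 10.5 -0.035; python3 - <<'E'
from h import *
p,d=shot("side");cv2.imwrite("pics/s3.png",cv2.resize(p[150:270,180:300,::-1],(480,480),interpolation=cv2.INTER_CUBIC))
E
```

```text
clock: 16.05
eef_pos: [675.5, 12.0, 58.2]
eef_rot: [-3.142, 0.002, -0.041]
wrist_force: [-0.7, 0.1, 0.5]
finger_gap: 24.1
finger_force: 20.0
clock: 16.55
eef_pos: [676.5, 11.9, 19.1]
eef_rot: [-3.142, -0.001, -0.041]
wrist_force: [0.5, 0.7, 0.0]
finger_gap: 23.8
finger_force: 20.0
[ 4.8 -1.6  8.6] [-0.    -0.001 -0.006] 10.0
```

View pics/s3.png

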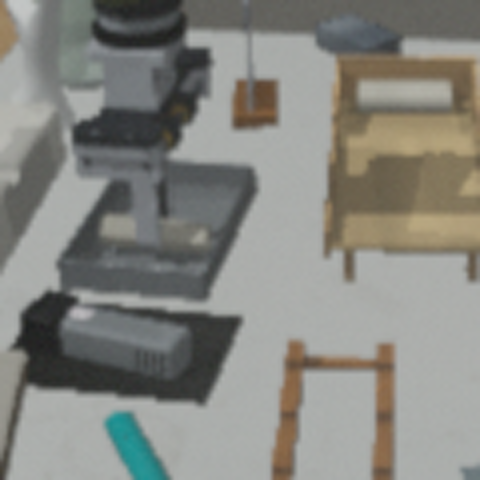

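Pin hangs inside the tray at (155,232); lower and release, then go to the next pin.

```bash
python3 -m creep '[[[4,0,0],[0,0,0]],[[4,0,4],[0,0,0]],[[4,0,6],[0,0,0]],[[4,0,8],[0,0,0]],[[4,0,8],[0,0,0]]]'; python3 -m creep '[[[0,0,0],[0,0,0]],[[0,0,0],[0,0,0]],[[0,0,0],[0,0,0]],[[0,0,-10],[0,0,0]],[[0,0,-50],[0,0,0]]]' 40; python3 -m creep '[[[0,0,-40],[0,0,0]],[[-20,-40,-60],[0,0,0]],[[-40,-84,-60],[0,0,0]],[[-60,-130,-60],[0,0,0]],[[-80,-175,-60],[0,0,0]]]' 44; python3 tray.py; python3 to.py 482 368.5 17 0.09
```

```text
clock: 17.1
eef_pos: [680.1, 11.8, 10.6]
eef_rot: [3.142, -0.0, -0.041]
wrist_force: [-3.0, 0.5, 4.3]
finger_gap: 24.2
finger_force: 20.0
clock: 17.6
eef_pos: [677.9, 11.8, 57.1]
eef_rot: [3.142, 0.007, -0.041]
wrist_force: [0.5, -0.0, -0.2]
finger_gap: 40.2
finger_force: 0.0
clock: 18.1
eef_pos: [606.5, 191.5, 121.4]
eef_rot: [-3.141, -0.001, -0.042]
wrist_force: [-0.0, -0.1, -0.1]
finger_gap: 43.8
finger_force: 0.0
tray 314 [679.9 -19.6] [189.6 126.4] 88.22
reader 133 [715.8 154.7] [41.8 50.6] 72.58
[-128.2 -165.8  104.6] [-0.002 -0.    -0.127] 234.0
```

```bash
python3 -m creep '[[[-30,-39,0],[0,0,-0.127]],[[-60,-78,0],[0,0,-0.127]],[[-90,-117,0],[0,0,-0.127]],[[-128,-166,5],[0,0,-0.127]],[[-128,-166,20],[0,0,-0.127]]]'; python3 -m creep '[[[0,0,10],[0,0,0]],[[0,0,20],[0,0,0]],[[0,0,20],[0,0,0]]]';python3 to.py 482 369.5 17 0.09
```

```text
clock: 18.65
eef_pos: [484.3, 365.0, 102.4]
eef_rot: [-3.139, -0.003, 0.09]
wrist_force: [1.0, -0.2, -0.8]
finger_gap: 44.1
finger_force: 0.0
clock: 18.95
eef_pos: [486.6, 359.7, 79.0]
eef_rot: [3.141, 0.002, 0.084]
wrist_force: [-0.2, 0.5, -0.3]
finger_gap: 44.2
finger_force: 0.0
[ -3.7 -10.3  62. ] [ 0.001  0.002 -0.006] 63.0
```

```bash
python3 -m creep '[[[-2,-8,0],[0,0,-0.006]],[[-2,-8,0],[0,0,-0.006]],[[-2,-8,0],[0,0,-0.006]]]';python3 to.py 482 369.5 17 0.09
```

```text
clock: 19.25
eef_pos: [484.0, 368.9, 80.7]
eef_rot: [-3.141, -0.001, 0.092]
wrist_force: [0.8, -0.7, 0.5]
finger_gap: 43.8
finger_force: 0.0
[-1.9 -0.8 63.7] [-0.    -0.001  0.002] 64.0
```

```bash
python3 -m creep '[[[-2,0,30],[0,0,0]],[[-2,0,55],[0,0,0]],[[-2,0,63],[0,0,0]],[[-2,0,63],[0,0,0]],[[-2,0,63],[0,0,0]]]'; python3 -m creep '[[[0,0,0],[0,0,0]],[[0,0,0],[0,0,0]],[[0,0,0],[0,0,0]],[[0,0,0],[0,0,0]]]' 10 20; python3 -m creep '[[[0,0,-40],[0,0,0]],[[0,0,-80],[0,0,0]],[[0,40,-90],[0,0,0]],[[0,80,-90],[0,0,0]],[[0,130,-90],[0,0,0]]]'; python3 to.py 466.7 -20.2 60 0.12
```

```text
clock: 19.75
eef_pos: [482.2, 369.0, 18.5]
eef_rot: [-3.141, -0.001, 0.092]
wrist_force: [0.5, 1.1, 0.6]
finger_gap: 43.9
finger_force: 0.0
clock: 20.15
eef_pos: [481.9, 368.9, 17.9]
eef_rot: [-3.141, -0.001, 0.092]
wrist_force: [-0.5, -1.5, 4.2]
finger_gap: 23.0
finger_force: 20.0
clock: 20.65
eef_pos: [493.4, 238.5, 107.7]
eef_rot: [-3.141, -0.001, 0.093]
wrist_force: [1.5, -0.7, -0.3]
finger_gap: 23.8
finger_force: 20.0
[-50.7 255.1  47.6] [-0.    -0.001 -0.027] 264.0
```

```bash
python3 -m creep '[[[-10,48,0],[0,0,-0.027]],[[-20,96,0],[0,0,-0.027]],[[-30,144,0],[0,0,-0.027]],[[-40,192,0],[0,0,-0.027]],[[-50.7,240,0],[0,0,-0.027]]]' >/dev/null; python3 -m creep '[[[0,14,20],[0,0,0]],[[0,14,44],[0,0,0]],[[0,14,54],[0,0,0]],[[0,14,58],[0,0,0]],[[0,14,58],[0,0,0]]]'; python3 -m creep '[[[0,0,1],[0,0,0]],[[0,0,2],[0,0,0]],[[0,0,3],[0,0,0]],[[0,0,3],[0,0,0]]]'
```

```text
clock: 21.65
eef_pos: [466.8, -17.9, 49.4]
eef_rot: [-3.141, 0.0, 0.12]
wrist_force: [0.2, -0.5, -0.4]
finger_gap: 23.2
finger_force: 20.0
clock: 22.05
eef_pos: [466.8, -18.2, 46.4]
eef_rot: [3.142, -0.0, 0.119]
wrist_force: [0.5, 0.2, -0.2]
finger_gap: 23.8
finger_force: 20.0
```

```bash
python3 to.py 466.7 -20.2 45.7 0.12
```

```text
[-0.3  1.9  0.7] [ 0.    -0.    -0.001] 2.0
```

```bash
python3 -m creep '[[[0,0,0],[0,0,0]],[[0,0,0],[0,0,0]],[[0,0,0],[0,0,0]],[[0,0,-5],[0,0,0]],[[0,0,-40],[0,0,0]]]' 40;  python3 -m creep '[[[0,0,-20],[0,0,0]],[[0,0,-40],[0,0,0]],[[0,-50,-40],[0,0,0]],[[0,-100,-40],[0,0,0]],[[0,-140,-40],[0,0,0]]]' ; python3 ramp.py; python3 tray.py; python3 to.py 475 431 80 0.09
```

```text
clock: 22.55
eef_pos: [464.9, -18.1, 84.3]
eef_rot: [-3.14, 0.006, 0.119]
wrist_force: [-0.1, -0.3, -0.1]
finger_gap: 40.0
finger_force: 0.0
clock: 23.05
eef_pos: [449.6, 122.6, 126.9]
eef_rot: [-3.141, -0.001, 0.118]
wrist_force: [0.6, 0.8, 0.6]
finger_gap: 40.4
finger_force: 0.0
pin ramp xy [   1.4 -208.9] [44.9 89.6] 88.0 world [ 499.4 -286.8   28. ] 322
pin ramp xy [ 0.9 -5.4] [19.5 88.1] 88.8 world [475.3 -84.7  52.1] 162
tray 313 [679.8 -19.6] [189.6 126.6] 88.37
reader 413 [677.1 162.7] [ 41.1 131.1] 76.89
[  63.  -301.4   46.9] [-0.001 -0.     0.033] 311.0
```

```bash
python3 -m creep '[[[10,-48,0],[0,0,0.033]],[[20,-96,0],[0,0,0.033]],[[30,-144,0],[0,0,0.033]],[[40,-192,0],[0,0,0.033]],[[50,-240,0],[0,0,0.033]]]' 44 >/dev/null; python3 -m creep '[[[12,-61,20],[0,0,0]],[[12,-61,45],[0,0,0]],[[12,-61,45],[0,0,0]],[[12,-61,45],[0,0,0]]]';python3 ramp.py;python3 to.py 475 431 17 0.09
```

```text
clock: 24.05
eef_pos: [478.2, 425.8, 81.4]
eef_rot: [3.141, 0.001, 0.086]
wrist_force: [-0.1, -0.5, 0.4]
finger_gap: 44.2
finger_force: 0.0
pin ramp xy [   1.8 -197.2] [68.2 89.8] 88.9 world [ 498.3 -274.5   29. ] 492
[-3.4 -5.5 65.5] [-0.    -0.001 -0.005] 66.0
```

```bash
python3 -m creep '[[[-3,-5,20],[0,0,0]],[[-3,-5,50],[0,0,0]],[[-3,-5,64],[0,0,0]],[[-3,-5,64],[0,0,0]],[[-3,-5,64],[0,0,0]]]'; python3 -m creep '[[[0,0,0],[0,0,0]],[[0,0,0],[0,0,0]],[[0,0,0],[0,0,0]],[[0,0,0],[0,0,0]]]' 10 20; python3 -m creep '[[[0,0,-40],[0,0,0]],[[0,0,-80],[0,0,0]],[[0,40,-90],[0,0,0]],[[0,80,-90],[0,0,0]],[[0,130,-90],[0,0,0]]]'; python3 to.py 466.7 -20.2 60 0.12
```

```text
clock: 24.6
eef_pos: [475.4, 431.4, 18.9]
eef_rot: [-3.141, -0.001, 0.085]
wrist_force: [-0.3, -0.0, -0.3]
finger_gap: 43.8
finger_force: 0.0
clock: 25.0
eef_pos: [475.0, 431.7, 18.1]
eef_rot: [-3.141, -0.001, 0.086]
wrist_force: [-1.0, -1.0, 5.6]
finger_gap: 24.5
finger_force: 20.0
clock: 25.5
eef_pos: [485.5, 301.3, 107.6]
eef_rot: [-3.141, -0.001, 0.087]
wrist_force: [1.2, -0.9, -0.6]
finger_gap: 23.9
finger_force: 20.0
[-46.8 318.6  47.4] [-0.    -0.001 -0.033] 326.0
```

```bash
python3 -m creep '[[[-7,48,0],[0,0,-0.033]],[[-14,96,0],[0,0,-0.033]],[[-21,144,0],[0,0,-0.033]],[[-28,192,0],[0,0,-0.033]],[[-36,240,0],[0,0,-0.033]]]' >/dev/null; python3 -m creep '[[[-8,40,0],[0,0,0]],[[-8,79,10],[0,0,0]],[[-8,79,35],[0,0,0]],[[-8,79,50],[0,0,0]],[[-8,79,50],[0,0,0]]]'; python3 -m creep '[[[0,0,4],[0,0,0]],[[0,0,8],[0,0,0]],[[0,0,10],[0,0,0]],[[0,0,10],[0,0,0]]]'; python3 to.py 466.7 -20.2 46 0.12
```

```text
clock: 26.5
eef_pos: [470.8, -19.8, 55.7]
eef_rot: [-3.141, 0.003, 0.118]
wrist_force: [0.6, -0.1, 0.1]
finger_gap: 23.9
finger_force: 20.0
clock: 26.9
eef_pos: [471.9, -19.5, 47.3]
eef_rot: [3.142, -0.0, 0.119]
wrist_force: [-0.2, -0.4, -0.7]
finger_gap: 23.9
finger_force: 20.0
[-5.3  0.1  1.3] [ 0.    -0.    -0.001] 5.0
```

```bash
python3 -m creep '[[[-4,0,1],[0,0,0]],[[-4,0,2],[0,0,0]],[[-4,0,2],[0,0,0]]]'; python3 -m creep '[[[0,0,0],[0,0,0]],[[0,0,0],[0,0,0]],[[0,0,0],[0,0,0]],[[0,0,-5],[0,0,0]],[[0,0,-40],[0,0,0]]]' 42;  python3 -m creep '[[[0,0,-20],[0,0,0]],[[0,0,-40],[0,0,0]],[[0,-50,-40],[0,0,0]],[[0,-100,-40],[0,0,0]],[[0,-140,-40],[0,0,0]]]' ; python3 ramp.py; python3 tray.py
```

```text
clock: 27.2
eef_pos: [467.7, -20.2, 45.8]
eef_rot: [3.141, 0.0, 0.119]
wrist_force: [-4.4, -0.6, 8.7]
finger_gap: 23.8
finger_force: 20.0
clock: 27.7
eef_pos: [466.1, -19.9, 83.2]
eef_rot: [-3.14, 0.006, 0.119]
wrist_force: [-0.0, 0.0, 0.4]
finger_gap: 42.0
finger_force: 0.0
clock: 28.2
eef_pos: [450.8, 120.8, 125.9]
eef_rot: [-3.141, -0.001, 0.119]
wrist_force: [0.9, -1.2, -0.9]
finger_gap: 41.9
finger_force: 0.0
pin ramp xy [   1.5 -197.7] [68.8 89.4] 88.9 world [ 498.2 -274.6   29. ] 484
pin ramp xy [ 1.5 62.2] [88.  19.7] 0.1 world [467.9 -18.   58.4] 157
tray 315 [679.7 -19.8] [189.6 126. ] 88.22
reader 413 [676.5 161.8] [ 41.4 130.6] 78.32
```

```bash
python3 -m creep '[[[0,46,0],[0,0,0]],[[0,92,0],[0,0,0]],[[0,139.6,0],[0,0,0]],[[0,139.6,30],[0,0,0]],[[0,139.6,60],[0,0,0]]]' 42; python3 -m creep '[[[0,0,8],[0,0,0]],[[0,0,15],[0,0,0]],[[0,0,20],[0,0,0]],[[0,0,20],[0,0,0]],[[0,0,20],[0,0,0]]]'; python3 -m creep '[[[0,0,0],[0,0,0]],[[0,0,0],[0,0,0]],[[0,0,0],[0,0,0]],[[0,0,0],[0,0,0]]]' 10 20; python3 -m creep '[[[0,0,-40],[0,0,0]],[[0,0,-70],[0,0,0]],[[40,10,-70],[0,0,0]],[[80,30,-70],[0,0,0.1]],[[120,50,-70],[0,0,0.15]]]';  python3 to.py 678.5 -55 60 -0.033
```

```text
clock: 28.8
eef_pos: [468.3, -21.8, 65.2]
eef_rot: [3.141, -0.002, 0.116]
wrist_force: [-0.2, 0.9, -1.3]
finger_gap: 42.3
finger_force: 0.0
clock: 29.3
eef_pos: [468.3, -19.6, 46.0]
eef_rot: [3.141, -0.001, 0.119]
wrist_force: [0.2, -0.1, 0.6]
finger_gap: 42.2
finger_force: 0.0
clock: 29.7
eef_pos: [468.1, -19.8, 45.6]
eef_rot: [3.141, -0.001, 0.119]
wrist_force: [-0.6, -0.3, 3.6]
finger_gap: 24.3
finger_force: 20.0
clock: 30.2
eef_pos: [594.4, -55.4, 115.6]
eef_rot: [3.142, -0.001, -0.034]
wrist_force: [-1.1, 0.6, 0.3]
finger_gap: 23.8
finger_force: 20.0
[84.  -3.3 55.7] [ 0.    -0.001 -0.001] 101.0
```

```bash
python3 -m creep '[[[42,0,0],[0,0,0]],[[84,-2,0],[0,0,0]],[[84,-2,20],[0,0,0]],[[84,-2,45],[0,0,0]],[[84,-2,55],[0,0,0]]]'; python3 tray.py; python3 -m creep '[[[0,0,20],[0,0,0]],[[0,0,35],[0,0,0]],[[0,0,42],[0,0,0]],[[0,0,42],[0,0,0]],[[0,0,42],[0,0,0]]]';python3 to.py 678.5 -55 10.5 -0.035
```

```text
clock: 30.7
eef_pos: [675.8, -55.6, 57.2]
eef_rot: [-3.141, 0.004, -0.031]
wrist_force: [1.2, -0.0, 0.1]
finger_gap: 24.2
finger_force: 20.0
tray 85 [680.9  57.4] [123.9  41.4] 1.45
reader 410 [677.3 162.9] [ 41. 131.] 76.75
clock: 31.25
eef_pos: [677.3, -55.8, 19.1]
eef_rot: [3.141, -0.001, -0.031]
wrist_force: [0.8, -0.3, 0.1]
finger_gap: 24.1
finger_force: 20.0
[ 1.1 -0.9  8.6] [ 0.    -0.001  0.004] 9.0
```

```bash
python3 -m creep '[[[1,0,4],[0,0,0]],[[1,0,7],[0,0,0]],[[1,0,8.5],[0,0,0]],[[1,0,8.5],[0,0,0]]]'; python3 -m creep '[[[0,0,0],[0,0,0]],[[0,0,0],[0,0,0]],[[0,0,0],[0,0,0]],[[0,0,-10],[0,0,0]],[[0,0,-50],[0,0,0]]]' 42; python3 -m creep '[[[0,0,-40],[0,0,0]],[[-25,0,-70],[0,0,0]],[[-70,-15,-70],[0,0,0]],[[-110,-40,-70],[0,0,0]],[[-140,-75,-70],[0,0,0]]]' 65; python3 tray.py; python3 - <<'E'
from h import *
p,d=shot("top");cv2.imwrite("pics/t4.png",cv2.resize(p[120:260,190:390,::-1],(800,560),interpolation=cv2.INTER_CUBIC))
E
python3 ramp.py; python3 to.py 672 163.6 80 -0.225
```

```text
clock: 31.65
eef_pos: [678.2, -55.8, 10.7]
eef_rot: [3.142, -0.001, -0.031]
wrist_force: [-4.1, 0.7, 6.9]
finger_gap: 24.3
finger_force: 20.0
clock: 32.15
eef_pos: [675.8, -55.5, 56.6]
eef_rot: [-3.141, 0.007, -0.031]
wrist_force: [0.3, 0.1, -0.9]
finger_gap: 42.4
finger_force: 0.0
clock: 32.65
eef_pos: [538.4, 23.4, 130.6]
eef_rot: [3.141, -0.001, -0.033]
wrist_force: [0.9, 0.6, 0.2]
finger_gap: 65.2
finger_force: 0.0
tray 199 [681.1 -20.1] [191.  125.2] 87.52
reader 412 [676.8 161.5] [ 41.9 131.3] 78.49
pin ramp xy [   1.6 -197.2] [69.  89.6] 89.3 world [ 498.2 -274.5   29. ] 492
[ 128.2 -142.5   51.3] [-0.    -0.001  0.196] 198.0
```

View pics/t4.png

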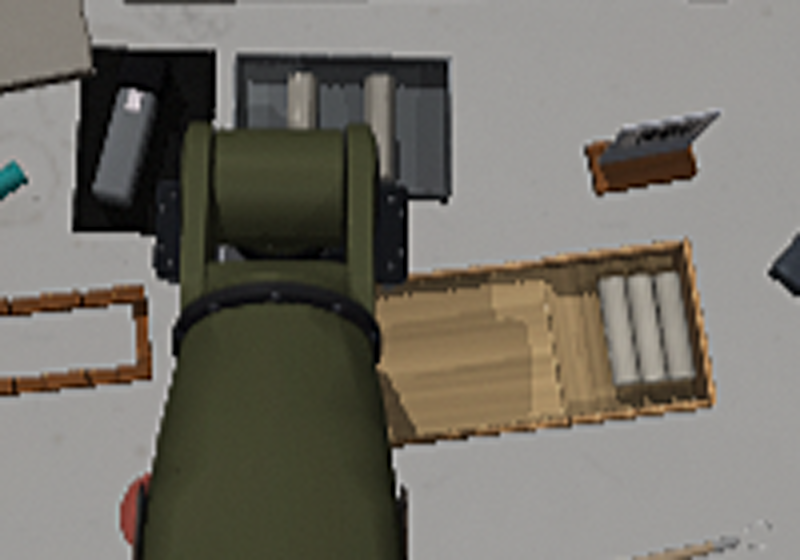

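Top crop: three pins in trough (645,325), two in tray (300/380,100); reader grip at (125,145). Now the reader.

```bash
python3 -m creep '[[[32,-36,0],[0,0,0.1]],[[64,-71,0],[0,0,0.196]],[[96,-107,0],[0,0,0.196]],[[128,-142.5,20],[0,0,0.196]],[[128,-142.5,45],[0,0,0.196]]]' 65; python3 -m creep '[[[0,0,0],[0,0,0]],[[0,0,0],[0,0,0]],[[0,0,0],[0,0,0]]]'; python3 tray.py; python3 to.py 672 163.2 8 -0.22
```

```text
clock: 33.3
eef_pos: [676.0, 165.0, 84.4]
eef_rot: [-3.14, -0.003, -0.225]
wrist_force: [-0.5, -0.7, -0.3]
finger_gap: 65.0
finger_force: 0.0
clock: 33.6
eef_pos: [673.4, 161.1, 86.9]
eef_rot: [-3.141, -0.002, -0.228]
wrist_force: [-0.2, -0.2, 0.3]
finger_gap: 65.0
finger_force: 0.0
tray 314 [680.1 -19.8] [189.7 127. ] 88.18
[-2.1 -1.6 79. ] [-0.001 -0.003 -0.008] 79.0Traceback (most recent call last):
  File "tray.py", line 5, in <module>
    k,l,st,_=cv2.connectedComponentsWithStats(m.astype(np.uint8));i=1+np.argmax(st[1:,4]);r=cv2.minAreaRect(P[l==i][:,:2].astype(np.float32));print(n,st[i,4],np.round(r[0],1),np.round(r[1],1),round(r[2],2))
                                                                      ~~~~~~~~~^^^^^^^^^^
    return _wrapfunc(a, 'argmax', axis=axis, out=out, **kwds)
    return bound(*args, **kwds)
ValueError: attempt to get argmax of an empty sequence
```

```bash
python3 -m creep '[[[-2,-1.5,35],[0,0,0]],[[-2,-1.5,60],[0,0,0]],[[-2,-1.5,72],[0,0,0]],[[-2,-1.5,79],[0,0,0]],[[-2,-1.5,79],[0,0,0]]]'; python3 -m creep '[[[0,0,0],[0,0,0]],[[0,0,0],[0,0,0]],[[0,0,0],[0,0,0]],[[0,0,0],[0,0,0]],[[0,0,0],[0,0,0]]]' 20 25;  python3 -m creep '[[[0,0,-30],[0,0,0]],[[0,0,-70],[0,0,0]],[[0,0,-110],[0,0,0]],[[0,0,-130],[0,0,0]],[[0,0,-130],[0,0,0]]]'; python3 - <<'E'
from h import *
p,d=shot("side");cv2.imwrite("pics/s5.png",cv2.resize(p[100:260,140:340,::-1],(750,600),interpolation=cv2.INTER_CUBIC))
E
```

```text
clock: 34.15
eef_pos: [671.4, 163.7, 6.3]
eef_rot: [-3.141, -0.0, -0.227]
wrist_force: [0.2, -0.4, -0.2]
finger_gap: 65.0
finger_force: 0.0
clock: 34.65
eef_pos: [671.3, 163.9, 6.2]
eef_rot: [-3.141, -0.0, -0.227]
wrist_force: [-1.0, -0.7, 2.8]
finger_gap: 33.9
finger_force: 24.9
clock: 35.15
eef_pos: [672.3, 164.1, 139.2]
eef_rot: [-3.139, -0.005, -0.227]
wrist_force: [0.2, 0.9, -1.9]
finger_gap: 34.0
finger_force: 24.9
```

View pics/s5.png

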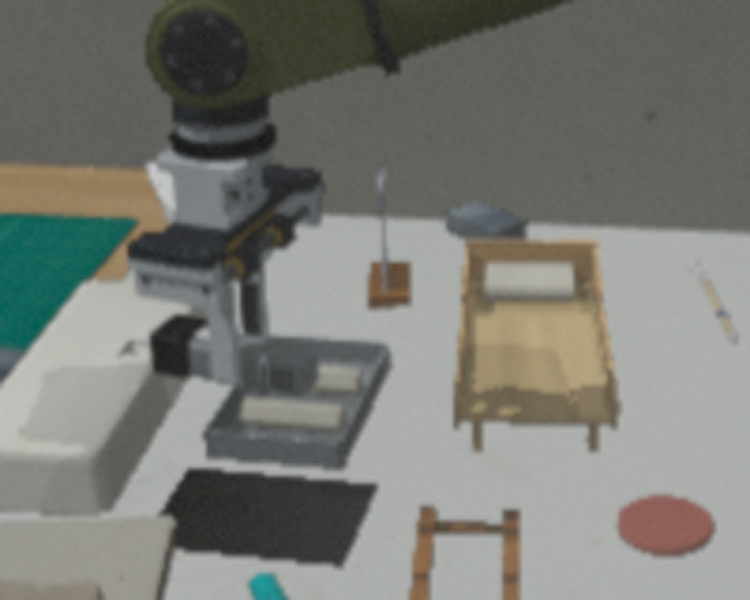

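Reader held level above its mat in the view (reader at (235,360)). Moving to the ticket.

```bash
python3 to.py 482.5 -310.8 139 0.173
```

```text
[-77.1 505.1  -3.2] [-0.    -0.002 -0.4  ] 511.0
```

```bash
python3 -m creep '[[[-6,35,0],[0,0,-0.05]],[[-13,80,0],[0,0,-0.1]],[[-20,125,0],[0,0,-0.2]],[[-27,170,0],[0,0,-0.3]],[[-35,215,0],[0,0,-0.4]]]'; python3 to.py 482.5 -310.8 139 0.173
```

```text
clock: 35.7
eef_pos: [586.8, -39.1, 133.3]
eef_rot: [-3.141, 0.003, 0.177]
wrist_force: [0.6, -1.0, -1.0]
finger_gap: 33.7
finger_force: 24.9
[-150.5  249.1   -5.4] [-0.001  0.003  0.004] 291.0
```

```bash
python3 -m creep '[[[-23,38,0],[0,0,0]],[[-46,76,0],[0,0,0]],[[-69,114,0],[0,0,0]],[[-92,152,0],[0,0,0]],[[-115,190,0],[0,0,0]]]' >/dev/null; python3 -m creep '[[[-20,33,15],[0,0,0]],[[-33,57,35],[0,0,0]],[[-33,57,50],[0,0,0]],[[-33,57,50],[0,0,0]],[[-33,57,50],[0,0,0]]]';  python3 to.py 482.5 -310.8 85 0.173
```

```text
clock: 36.7
eef_pos: [485.4, -305.4, 85.1]
eef_rot: [-3.14, 0.001, 0.174]
wrist_force: [0.3, 1.3, -1.1]
finger_gap: 33.4
finger_force: 24.9
[-3.8  4.8  0.1] [-0.001  0.001  0.001] 6.0
```

```bash
python3 -m creep '[[[-3,4.5,0],[0,0,0]],[[-3,4.5,0],[0,0,0]],[[-3,4.5,0],[0,0,0]],[[-3,4.5,0],[0,0,0]],[[-3,4.5,0],[0,0,0]]]'; python3 - <<'E'
from h import *
p,d=shot("top");P=cloud("top",d)
cv2.imwrite("pics/t6.png",np.hstack([cv2.resize(p[130:250,290:390,::-1],(500,600),interpolation=cv2.INTER_CUBIC)]))
h=(P[...,0]>525)&(P[...,0]<575)&(P[...,1]>-340)&(P[...,1]<-260)&(P[...,2]>95)&(P[...,2]<130);q=P[h]
r=cv2.minAreaRect(q[:,:2].astype(np.float32));print(len(q),r,np.median(q[:,2]))
p,d=shot("side");cv2.imwrite("pics/s6.png",cv2.resize(p[100:220,220:340,::-1],(600,600),interpolation=cv2.INTER_CUBIC))
E
```

```text
clock: 37.2
eef_pos: [483.2, -311.3, 85.9]
eef_rot: [3.141, -0.0, 0.173]
wrist_force: [-0.8, 0.6, -2.3]
finger_gap: 33.8
finger_force: 24.9
88 ((540.830810546875, -297.4817810058594), (25.71796989440918, 38.618751525878906), 8.701375007629395) 116.20177750004117
```

View pics/t6.png

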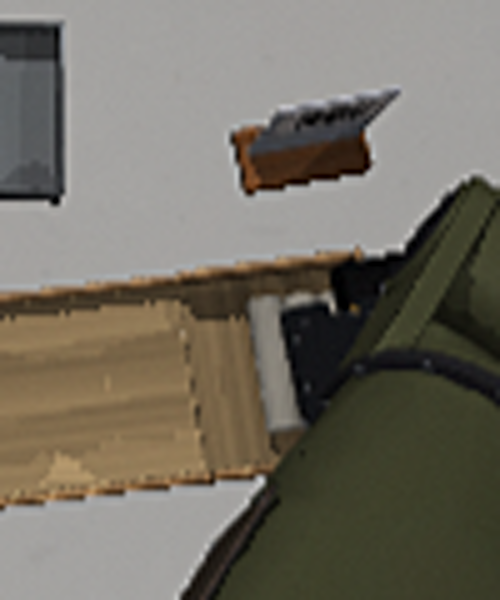

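View pics/s6.png

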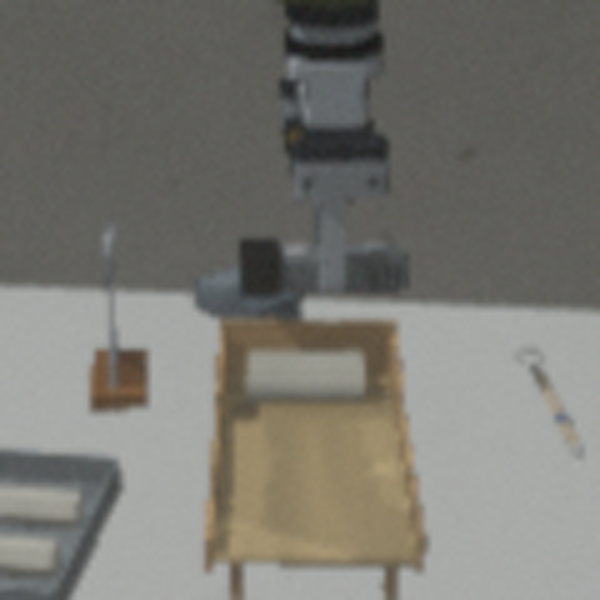

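Reader is level in the side view, head (262,265) facing the plate (112,310); code height, distance and sideways offset agree. Hold.

```bash
for i in 1 2 3 4 5; do python3 -m creep '[[[0,0,0],[0,0,0]],[[0,0,0],[0,0,0]],[[0,0,0],[0,0,0]],[[0,0,0],[0,0,0]],[[0,0,0],[0,0,0]]]' | head -2; done; python3 -m creep '[[[0,0,-40],[0,0,0]],[[20,-40,-55],[0,0,0]],[[40,-80,-55],[0,0,0]],[[55,-125,-55],[0,0,0]],[[65,-170,-55],[0,0,0]]]'; python3 to.py 666.5 160 140 -0.1
```

```text
clock: 37.8
eef_pos: [483.1, -311.5, 85.7]
clock: 38.3
eef_pos: [483.1, -311.4, 85.7]
clock: 38.8
eef_pos: [483.1, -311.4, 85.7]
clock: 39.3
eef_pos: [483.1, -311.4, 85.7]
clock: 39.8
eef_pos: [483.1, -311.4, 85.7]
clock: 40.3
eef_pos: [518.1, -131.0, 140.9]
eef_rot: [3.141, -0.0, 0.173]
wrist_force: [0.7, 0.2, -1.7]
finger_gap: 34.0
finger_force: 24.9
[ 196.2 -261.2    0.9] [ 0.    -0.     0.273] 327.0
```

```bash
python3 -m creep '[[[27,-36,0],[0,0,0.05]],[[54,-74,0],[0,0,0.15]],[[81,-112,0],[0,0,0.273]],[[108,-150,0],[0,0,0.273]],[[136,-188,0],[0,0,0.273]]]' >/dev/null; python3 -m creep '[[[0,0,0],[0,0,0]],[[0,0,0],[0,0,0]]]'; python3 to.py 666.5 158 40 -0.1
```

```text
clock: 41.0
eef_pos: [619.4, 76.6, 140.2]
eef_rot: [3.141, 0.001, -0.099]
wrist_force: [0.5, -0.8, -1.1]
finger_gap: 33.8
finger_force: 24.9
[ 38.9 -85.7 100.2] [0.    0.001 0.001] 137.0
```

```bash
python3 -m creep '[[[19,-42,0],[0,0,0]],[[38.9,-85.7,10],[0,0,0]],[[38.9,-85.7,50],[0,0,0]],[[38.9,-85.7,85],[0,0,0]],[[38.9,-85.7,100],[0,0,0]]]' >/dev/null; python3 -m creep '[[[0,0,0],[0,0,0]],[[0,0,10],[0,0,0]],[[0,0,20],[0,0,0]],[[0,0,25],[0,0,0]],[[0,0,25],[0,0,0]]]'; python3 to.py 666.5 158 7 -0.1
```

```text
clock: 42.0
eef_pos: [666.6, 157.1, 15.3]
eef_rot: [3.141, 0.001, -0.1]
wrist_force: [-0.2, 0.3, -1.3]
finger_gap: 33.6
finger_force: 24.9
[-0.2 -0.9  8.3] [ 0.     0.001 -0.   ] 8.0
```

```bash
python3 -m creep '[[[0,0,4],[0,0,0]],[[0,0,7],[0,0,0]],[[0,0,8.5],[0,0,0]],[[0,0,9.2],[0,0,0]],[[0,0,9.2],[0,0,0]]]'; python3 -m creep '[[[0,0,0],[0,0,0]],[[0,0,0],[0,0,0]],[[0,0,0],[0,0,0]],[[0,0,0],[0,0,0]]]' 65; python3 -m creep '[[[0,0,-20],[0,0,0]],[[0,0,-60],[0,0,0]],[[0,0,-100],[0,0,0]],[[-30,0,-130],[0,0,0]],[[-80,0,-130],[0,0,0]]]'; python3 -m creep '[[[-50,0,0],[0,0,0]],[[-100,0,0],[0,0,0]],[[-140,0,0],[0,0,0]],[[-140,0,0],[0,0,0]],[[-140,0,0],[0,0,0]]]';python3 tray.py; python3 ramp.py; python3 - <<'E'
from h import *
p,d=shot("side");cv2.imwrite("pics/s7.png",cv2.resize(p[120:280,140:340,::-1],(750,600),interpolation=cv2.INTER_CUBIC))
E
```

```text
clock: 42.5
eef_pos: [666.8, 157.2, 6.6]
eef_rot: [-3.142, -0.0, -0.1]
wrist_force: [-0.6, 0.5, -1.6]
finger_gap: 34.2
finger_force: 24.9
clock: 42.9
eef_pos: [666.9, 157.2, 6.7]
eef_rot: [-3.142, -0.0, -0.1]
wrist_force: [0.6, -0.3, 0.6]
finger_gap: 62.1
finger_force: 0.0
clock: 43.4
eef_pos: [589.1, 165.2, 140.7]
eef_rot: [-3.139, -0.007, -0.101]
wrist_force: [1.5, 1.2, -0.5]
finger_gap: 65.1
finger_force: 0.0
clock: 43.9
eef_pos: [448.2, 179.4, 137.3]
eef_rot: [-3.141, -0.002, -0.099]
wrist_force: [1.0, -0.1, 0.5]
finger_gap: 65.1
finger_force: 0.0
tray 318 [680.  -19.8] [189.9 127. ] 88.07
reader 406 [672.6 156.6] [ 41.3 130.8] 84.71
pin ramp xy [   1.7 -197.5] [69.2 89.2] 88.9 world [ 498.4 -274.5   29. ] 491
```

View pics/s7.png

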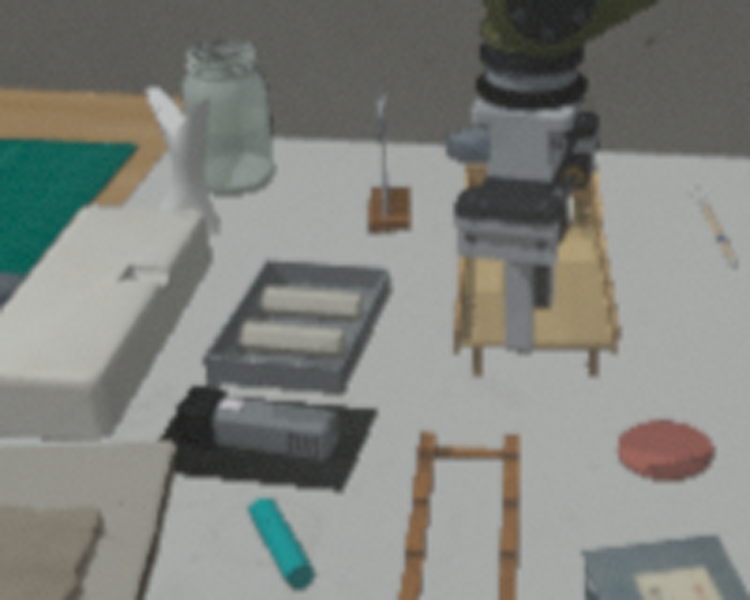

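Reader flat on the mat (265,425), two pins in the tray, three in the trough, rack empty, robot clear.

```bash
python3 -c "
from cell import manip
print(manip.sign_off())"
```

```text
the job is handed in; nothing more can be done
None
```

All five pins are sorted (three round ones in the catch trough, two with flats in the reject tray), the reader was held on the ticket's code for over two seconds and laid back flat on its mat, and the job is handed in; the hand-in call returned no verdict.

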